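Square up a set-floor slab against its register pegs and pin it

TASK

Square up the plaster floor slab for the next shot: set its corner nearest the three pegs snug against the pegs there, then push the diagonally opposite corner so that the slab, sliding flat on the deck, turns on them until it beds firmly on all three; plaster chips, so press only lightly. Then take the slim locating pin out of the wooden block and drop it gently through the slab's hole into the deck until its head sits down on the slab. Let go, leaving the slab tight to its pegs and everything else where it was.

Things in the scene. Friction and masses are not known exactly. Their poses are not given: they have to be found in the camera images.
- deck: Fixed flat grey shooting deck 300 (x) x 500 (y) x 30 mm, drilled all over with 10 mm holes on a 25 mm grid. Origin: centre of its underside; x roughly away from the robot, y to its left, top at z 30 mm; turned up to 0.2 rad. Squared up, the slab has its pivot corner at deck x 45, y -95 mm and its axes parallel to the deck's.
- slab: Loose plaster paving slab 100 x 160 x 12 mm, 0.17 to 0.35 kg, flat on the deck; a few N slide it. Origin: its pivot corner, underside; from there it reaches 100 mm along its -x and 160 mm along its +y. Long edge x = 0 beds on peg_near (45 mm from the corner) and peg_far (145 mm), short edge y = 0 on peg_side (20 mm). Starts 0.3 to 0.45 rad counter-clockwise of square, corner within 25 mm of its place.
- slab_push (a point): The slab's corner diagonally opposite the pivot corner, at slab x -100, y 160, half way up the edge (6 mm over the deck). Pushing the edge x = -100 beside this corner, along the slab's +x, turns the slab clockwise.
- slab_swing (a point): Point on the slab's long edge x = 0, 145 mm from the pivot corner, half way up: it ends against peg_far.
- slab_hole (a point): Centre of the slab's 11 mm through hole, at its top face (slab x -45, y 120, z 12 mm).
- deck_hole (a point): Mouth of the deck hole, 10 mm wide and 28 mm deep, that comes under the slab's hole when the slab is square (deck x 0, y 25, z 30 mm).
- peg_side: Fixed steel peg in the deck, 10 mm diameter, 20 mm high (8 mm above the slab). Origin: centre of its foot on the deck top; at deck x 25, y -100 mm. Stops the slab's short edge.
- peg_near: The same kind of peg at deck x 50, y -50 mm. Stops the slab's long edge near the pivot corner.
- peg_far: The same kind of peg at deck x 50, y 50 mm. Stops the slab's long edge at its far end.
- pin_block: Fixed dark wood block 60 (x) x 100 (y) x 34 mm on the deck left of the slab, turned up to 0.3 rad to the deck, with two 12.5 mm through holes 27 mm either side of its centre along its y. Origin: centre of its underside.
- slim_pin: Loose locating pin of about 50 g, standing in either hole of the block: round knurled head 20 mm diameter and 26 mm high, below it a shaft 8 mm diameter and 30 mm long with a chamfered tip. Origin: on the axis at the underside of the head; z up. In the block, the head sits on the block's top.
- pin_tip (a point): Centre of the lower end of the slim pin's shaft, 30 mm under the head.
- stout_pin: The other pin in the block, with a 31 mm head and an 11 mm shaft, too thick for the slab's place. Leave it in the block.
- puppet: Bystander: loose 150 mm tall animation puppet standing on the deck beyond the pegs on the right. Origin between its feet.
- rock: Bystander: loose model rock about 45 mm wide, 27 mm high, on the right of the deck.
- brush: Bystander: paint brush lying on the table to the right of the deck.
- driver: Bystander: screwdriver lying on the table to the left of the deck.
- tape: Bystander: roll of tape, 90 mm diameter, lying on the table to the left of the deck.
- glue: Bystander: bottle, 44 mm diameter, 110 mm high, standing on the table at the right.
- pot: Bystander: small white pot, 64 mm wide, 50 mm high, on the table at the near right.

How it is judged (in metres and radians):
On the way, in this order (a step that is already met when the one before it is completed fails the run):
1. while the slab is still askew, its corner bears on a peg there (angle between the y axis of slab and the y axis of deck, either way round above 0.04 rad and (contact force between slab and peg_side above 0.3 N or contact force between slab and peg_near above 0.3 N)), for 0.05 s.
2. the slab is pressed home on its pegs, lying within 2.5 mm of all three ((contact force between slab and peg_far above 1 N or contact force between slab and peg_near above 1 N or contact force between slab and peg_side above 1 N) and x of each of slab, slab_swing in the frame of deck above 0.0425 m and y of slab in the frame of deck below -0.0925 m), for 0.1 s.
3. the slim pin is through the slab and in the deck (z of pin_tip in the frame of deck below 0.02 m and horizontal distance between pin_tip and deck_hole below 0.004 m), for 0.1 s.
At the end, for the whole second after the job is handed in: The slab lies flat with its edges within 2 mm of all three pegs; the slim pin stands upright in the deck hole through the slab's hole, its head within 2 mm of the slab's top; both at rest (x of each of slab, slab_swing in the frame of deck above 0.043 m and y of slab in the frame of deck below -0.093 m and angle between slab's own z axis and vertical below 0.03 rad and z of slim_pin in the frame of deck below 0.044 m and horizontal distance between pin_tip and deck_hole below 0.004 m and angle between slim_pin's own z axis and vertical below 0.12 rad and linear speed of each of slab, slim_pin below 0.01 m/s); the robot touches nothing.
It fails at once if the slab is pushed by the robot with more than 18 N (contact force between the arm and slab above 18 N).
It fails at once if the pin is pressed on the slab with more than 20 N (contact force between slim_pin and slab above 20 N).
It fails at once if the slab is lifted or tipped instead of slid flat (z of slab in the frame of deck above 0.036 m or angle between slab's own z axis and vertical above 0.08 rad).
It fails at once if the slab's corner wanders more than 35 mm from its place at the pegs (x of slab in the frame of deck below 0.01 m or y of slab in the frame of deck above -0.06 m).
It fails at once if a bystander or the stout pin is moved by more than 15 mm or the puppet tipped (distance of any of puppet, rock, stout_pin, brush, driver, tape, glue, pot from where it was at the start of the episode above 0.015 m or angle between puppet's own z axis and vertical above 0.3 rad).
It also fails if it takes over 67 s, if anything falls off the work surface, if the arm or the gripper's body presses on something with over 40 N, if the wrist force passes 120 N, or if a joint passes its speed limit or range.

ROBOT

A 6-joint arm with a two-finger parallel gripper is mounted at the origin on the work surface. World frame = base frame: x ahead of the robot, y to its left, z up, the work surface at z = 0. Lengths are in mm, angles in rad, forces in N, time in s.
With the tool pointing down it reaches from about 350 to 975 mm from the base axis. Payload 7.1 kg.
Tool frame: the origin (TCP) lies on the front face of the gripper's body, between the roots of the fingers; the fingertips stand 80 mm ahead of it and the grasp point (between the pads) lies 61 mm ahead of it (env.tips_ahead is the distance from the TCP to the fingertips, in mm); z points along the fingers, y is the line along which they close (so a half turn about z gives the same grasp; the last joint's range is limited). The gripper opens to 88 mm and grips with 3 to 60 N. Pads are 20 mm wide; open, the fingers measure 115 mm over their backs; the gripper's body (75 mm by 178 mm) begins 61 mm behind the grasp point.
Start: joints at [1.294, 0.423, 1.63, -0, 1.089, -0.019], TCP at [159.315, 604.338, 302.675] pointing down, gripper open.
Joint ranges: [-3, 3], [-0.9, 2.11], [0.09, 2.58], [-1.31, 4.45], [0.11, 2.69], [-2.54, 2.54]. Speed limits (rad/s): [2.39, 2.39, 3.01, 3.14, 3.14, 3.14].

INTERFACE

Orientations are given as a unit quaternion [x, y, z, w].
In Python, from station import env, set_gripper, viewer, workorder gives the robot as it stands. Calls block until the motion is done:
- env.reach(position, orientation): joint-space move of the TCP to a pose.
- env.move_l(position, rot=None, rate=150, f_stop=None): straight line of the TCP; rot=None keeps the orientation; rate is the mean speed in mm/s. With f_stop (N) it stops when the force on the tool has changed by that much, and returns True; else False.
- env.move_joints(angles): joint-space move.
- set_gripper(opening): finger opening in mm; the grip force is fixed at half the most; returns when the fingers have stopped.
- env.hold(seconds).
- env.ik(position, orientation): joint angles nearest the present ones, or None.
- env.read_state(): the state.
- viewer.camera(name): name is "side" or "top" or "wrist"; returns the picture (400x640x3 uint8, blue, green, red); there is no depth.
- viewer.camera_params(name): a dict with "fx", "fy", "cx", "cy" (pixels), "pose" (4x4, takes a point from camera to world coordinates); the wrist camera has in their place "tool_from_camera" (4x4, takes a point from camera to tool coordinates, whose origin is the TCP and whose axes are the flange's). Camera axes: x right, y up, looking along -z (the intrinsics and any distortion apply to the point x, -y, -z); pixel columns grow to the right and rows downward; lengths in mm; the calibration is good to about 2 mm. A picture is of the moment at which its call begins: read the wrist's pose just before it. camera_params takes no time and is no camera call.
A pose or a line that the arm cannot do raises env.IKError and nothing moves.
- workorder.sign_off(): hands the job in; it is judged then, once.
The state is a dict: "time_s": time; "qpos": joint angles; "dq": joint speeds; "tau": joint torques, N m; "tool_pos": TCP position; "orientation": TCP orientation; "force": force on the tool from outside, world axes, zero at the start; "wrist_torque": the same for the moment, N m; "width": finger opening in mm; "grip_force": force on a finger pad.
Only numpy, scipy, OpenCV 4.12 (cv2) and the standard library are available. Lean on these libraries where they do the work, as an engineer would, in place of code of your own. Each camera call takes 0.05 s, during which the arm holds its last target. There are 200 camera calls.

## Working session

There is one attempt and no reset: what is moved stays moved. The work goes in short steps, each a Python script; the robot and the scene stay as the last script left them, time stands still between calls to the robot, and variables do not carry over. Pictures are saved under pics/ and viewed, at most 10 in all, crops included, and the job is handed in when it is done.

```bash
ls; mkdir -p pics; python3 - <<'E'
from station import env, set_gripper, viewer, workorder
import cv2, numpy as np
for n in ("top","side","wrist"):
    im=viewer.camera(n); cv2.imwrite(f"pics/{n}0.png",im)
    p=viewer.camera_params(n); print(n,{k:(np.round(v,3).tolist() if k not in('dist',) else v) for k,v in p.items()})
im=cv2.imread("pics/top0.png")
print(env.read_state())
E
```

```text
pics
top {'fx': 464.819, 'fy': 464.819, 'cx': 309.797, 'cy': 201.753, 'pose': [[-0.017, 0.998, -0.064, 394.201], [-1.0, -0.017, 0.014, 1.761], [0.013, 0.064, 0.998, 1525.928], [0.0, 0.0, 0.0, 1.0]]}
side {'fx': 419.454, 'fy': 419.454, 'cx': 323.57, 'cy': 201.74, 'pose': [[0.994, 0.078, -0.08, 408.086], [-0.111, 0.706, -0.699, -799.733], [0.002, 0.704, 0.711, 877.226], [0.0, 0.0, 0.0, 1.0]]}
wrist {'fx': 310.399, 'fy': 310.399, 'cx': 317.756, 'cy': 203.441, 'tool_from_camera': [[-0.0, 0.966, 0.26, 70.456], [1.0, -0.0, 0.0, 0.402], [0.0, 0.26, -0.966, -82.404], [0.0, 0.0, 0.0, 1.0]]}
{'time_s': 0.15, 'qpos': array([ 1.29398126e+00,  4.23717889e-01,  1.63051277e+00,  9.67722162e-06,
        1.08859436e+00, -1.89860181e-02]), 'dq': array([-0.00021367, -0.00147371, -0.00250393, -0.00024137,  0.00123146,
       -0.00014891]), 'tau': array([-4.86614608e-04, -5.44980669e+01, -2.73920399e+01,  6.43376308e-02,
        2.04731722e-02, -6.39304153e-05]), 'tool_pos': array([159.23525117, 604.02219065, 302.04802891]), 'orientation': array([ 1.28559954e-01,  9.91701547e-01, -6.08823163e-04, -9.50404521e-05]), 'force': array([0.18415093, 0.56916642, 0.28379697]), 'wrist_torque': array([-0.03079721,  0.03580768, -0.04221983]), 'grip_force': 0.0, 'width': 87.62661217397579}
```

View pics/top0.png

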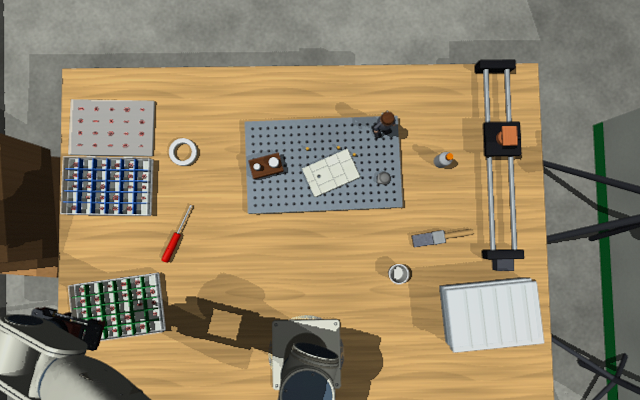

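```bash
cat > h.py <<'E'
from station import env, set_gripper, viewer, workorder
import cv2, numpy as np
from scipy.spatial.transform import Rotation as R
def q(yaw): # tool down; tool y at angle (90deg+yaw) in the world, tool x = -(cos,sin)
    return (R.from_euler('z',yaw)*R.from_quat([0,1,0,0])).as_quat()
def pose(n,s=None):
    p=viewer.camera_params(n)
    if n!='wrist': return p,np.array(p['pose'])
    T=np.eye(4); T[:3,:3]=R.from_quat(s['orientation']).as_matrix(); T[:3,3]=s['tool_pos']
    return p,T@np.array(p['tool_from_camera'])
def shot(n,f):
    s=env.read_state(); im=viewer.camera(n); cv2.imwrite(f'pics/{f}.png',im)
    p,T=pose(n,s); np.savez(f'pics/{f}.npz',T=T,K=[p['fx'],p['fy'],p['cx'],p['cy']]); return im
def w(f,u,v,z):
    d=np.load(f'pics/{f}.npz'); fx,fy,cx,cy=d['K']; T=d['T']
    r=T[:3,:3]@np.array([(u-cx)/fx,-(v-cy)/fy,-1]); c=T[:3,3]
    return (c+r*(z-c[2])/r[2])[:2]
def px(f,P):
    d=np.load(f'pics/{f}.npz'); fx,fy,cx,cy=d['K']; T=d['T']
    c=T[:3,:3].T@(np.asarray(P)-T[:3,3]); return np.array([cx-fx*c[0]/c[2], cy+fy*c[1]/c[2]])
E
python3 - <<'E'
from h import *
env.reach([590,-65,290],q(0)); env.hold(.3)
im=shot('wrist','w1'); s=env.read_state(); print(s['time_s'],s['tool_pos'],s['qpos'])
cv2.imwrite('pics/w1b.png',cv2.resize(im,(800,500),interpolation=cv2.INTER_CUBIC))
E
```

```text
3.3 [590.02414514 -64.76553405 289.99473189] [-1.29380171e-01  3.92106766e-01  1.71165924e+00  2.04285520e-06
  1.03782746e+00 -1.70056523e+00]
```

View pics/w1b.png

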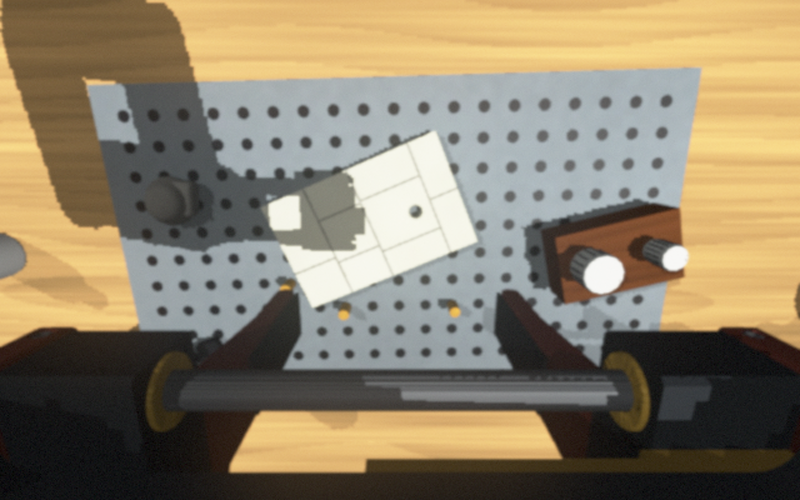

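```bash
cat >> h.py <<'E'
from scipy.optimize import least_squares
def inv(p,P): c,s=np.cos(p[2]),np.sin(p[2]); d=np.asarray(P)-p[:2]; return d@np.array([[c,-s],[s,c]])
def fwd(p,P): c,s=np.cos(p[2]),np.sin(p[2]); return np.asarray(P)@np.array([[c,s],[-s,c]])+p[:2]
def fitdeck(f,p0,z=30):
    im=cv2.imread(f'pics/{f}.png',0); bl=cv2.GaussianBlur(im,(0,0),8)
    m=((im.astype(int)-bl)<-15).astype(np.uint8)
    n,l,st,ce=cv2.connectedComponentsWithStats(m)
    pts=np.array([w(f,*ce[i],z) for i in range(1,n) if 20<st[i,4]<160 and max(st[i,2:4])<2*min(st[i,2:4])])
    p=np.array(p0,float)
    for tol in (9,5,3):
        g=inv(p,pts); r=np.round(g/25)*25; k=(np.hypot(*(g-r).T)<tol)&(abs(r[:,0])<130)&(abs(r[:,1])<230)
        p=least_squares(lambda x:(inv(x,pts[k])-r[k]).ravel(),p,loss='soft_l1').x
    e=inv(p,pts[k])-r[k]; return p,k.sum(),e.std(0)
E
python3 - <<'E'
from h import *
pk=lambda u,v,z:w('w1',u/1.25,v/1.25,z)
ps,pn,pf=pk(286,287,50),pk(344,314,50),pk(455,312,50)
print(ps,pn,pf,np.linalg.norm(pf-pn))
d=pf-pn; th=np.arctan2(-d[0],d[1]); p0=np.r_[(pn+pf)/2,th]; p0[:2]=fwd(p0,[-50,0])
p,n,e=fitdeck('w1',p0); print('deck0',p0,'fit',p,n,e)
print('pegs deck',inv(p,np.array([ps,pn,pf])))
c=np.array([pk(*x,42) for x in [(313,307),(478,240),(435,131),(263,207)]]); L=np.array([[0,0],[0,160],[-100,160],[-100,0]])
x=least_squares(lambda x:(fwd(x,L)-c).ravel(),[*c[0],p[2]+.37]).x
print('slab',x,'in deck',inv(p,x[:2]),x[2]-p[2],(fwd(x,L)-c).round(1).tolist())
print('hole pix',inv(x,pk(415,211,42)))
print('pin heads',[(fwd_:=pk(u,v,90)).round(1) for u,v in[(604,275),(676,258)]],inv(p,np.array([pk(604,275,90),pk(676,258,90)])))
np.savez('est.npz',deck=p,slab=x)
# side view crop
cv2.imwrite('pics/side_c.png',cv2.resize(cv2.imread('pics/side0.png')[120:320,200:500],(750,500)))
E
```

```text
[ 636.49699493 -162.45825903] [ 662.16390203 -112.27557397] [660.16612958 -12.6814949 ] 99.6141138564483
deck0 [ 6.11175072e+02 -6.34812902e+01  2.00564590e-02] fit [ 6.11508505e+02 -6.46748217e+01  2.70366607e-02] 96 [0.2693633  0.34869853]
pegs deck [[ 22.33594212 -98.42322363]
 [ 49.35007573 -48.95274167]
 [ 50.04539669  50.65894544]]
slab [ 6.58999115e+02 -1.41159424e+02  4.02676194e-01] in deck [ 45.40561743 -77.74048027] 0.3756395335491918 [[0.2, 0.4], [0.5, 0.0], [-0.7, 0.7], [0.0, -1.2]]
hole pix [-45.55071239 119.24261014]
pin heads [array([612.1,  93.6]), array([598.6, 146.2])] [[  4.90811894 158.23826558]
 [ -7.19548155 211.0994974 ]]
```

```bash
cat >> h.py <<'E'
def tip(p,L,z): return np.r_[fwd(p,L),z+80]
def push(p,a,b,mid=.5,f=5,rate=12,z=34,first=False):
    """poke from slab-frame a to b (closed fingers, tips at z), return stop flag"""
    a,b=np.array(a,float),np.array(b,float); Q=q(p[2]-YAW)
    env.reach(tip(p,a,75),Q); env.move_l(tip(p,a,z),rate=120)
    m=a+(b-a)*mid; env.move_l(tip(p,m,z),rate=60,f_stop=f)
    r=env.move_l(tip(p,b,z),rate=rate,f_stop=f); s=env.read_state()
    print('stop',r,'at',inv(p,s['tool_pos'][:2]).round(1),'force',s['force'].round(1),'t',s['time_s'])
    return r
YAW=0
E
python3 - <<'E'
from h import *
d=np.load('est.npz'); x=d['slab']; set_gripper(0); print(env.read_state()['width'])
r=push(x,[-38,192],[-38,160],mid=.35)
env.hold(.1); print(env.read_state()['force'])
im=shot('wrist','w2'); cv2.imwrite('pics/w2b.png',cv2.resize(im,(800,500),interpolation=cv2.INTER_CUBIC))
E
```

```text
1.1056270878874135
stop True at [-38.3 161.2] force [-0.2 -0.7  0.9] t 7.6917
[0.69950811 0.31087283 0.64073986]
```

View pics/w2b.png

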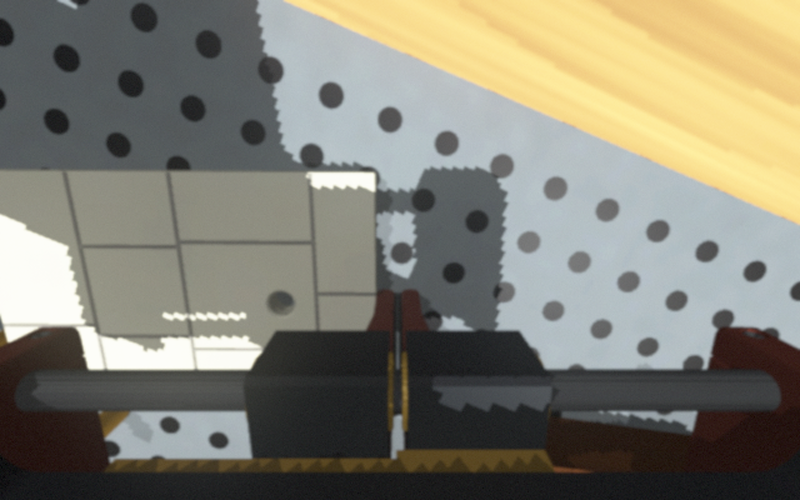

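```bash
python3 - <<'E'
from h import *
d=np.load('est.npz'); x=d['slab']; p=d['deck']
for u,v in [(376,172),(376,285),(0,170)]: print(inv(x,w('w2',u/1.25,v/1.25,42)))
print('deckfit',fitdeck('w2',p),p)
h=w('w2',280/1.25,302/1.25,42); print('hole in old slab',inv(x,h))
E
```

```text
[-100.62942528  153.18256362]
[-54.18440022 152.51028336]
[-101.44463125    7.3448152 ]
deckfit (array([ 6.12988660e+02, -6.20222589e+01,  4.41546104e-02]), np.int64(2), array([0.02741969, 0.08250705])) [ 6.11508505e+02 -6.46748217e+01  2.70366607e-02]
hole in old slab [-46.57281269 111.63877342]
```

```bash
python3 - <<'E'
from h import *
d=np.load('est.npz'); p=d['deck']; x=d['slab'].copy(); x[:2]=fwd(x,[-.8,-7.8])
s=env.read_state(); a=s['tool_pos'].copy(); env.move_l(tip(x,[-38,185],34),rate=100); env.move_l(tip(x,[-38,185],75),rate=150)
push(x,[-128,72],[-92,72],mid=.35); env.hold(.15); print(env.read_state()['force'])
im=shot('wrist','w3'); cv2.imwrite('pics/w3b.png',cv2.resize(im,(800,500),interpolation=cv2.INTER_CUBIC)); np.savez('est.npz',deck=p,slab=x)
E
```

```text
stop True at [-111.7   72.2] force [ 0.1 -0.2 -1. ] t 10.775
[0.21575104 0.43454403 0.49796469]
```

View pics/w3b.png

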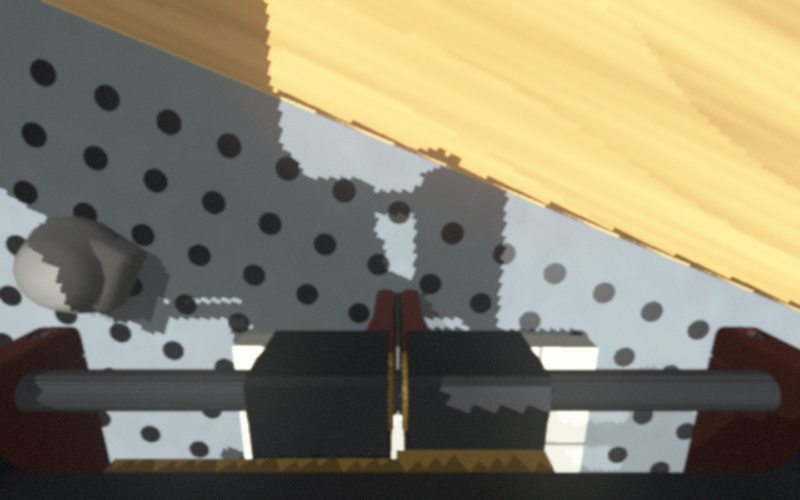

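```bash
python3 - <<'E'
from h import *
d=np.load('est.npz'); p=d['deck']; x=d['slab']
for f,u,v in [('w3',245,334),('w3',590,346)]: print(inv(x,w(f,u/1.25,v/1.25,42)))
for i in range(3):
    r=env.move_l(tip(x,[-92,72],34),rate=8,f_stop=7); s=env.read_state()
    print(r,inv(x,s['tool_pos'][:2]),s['force'],s['time_s'])
    if inv(x,s['tool_pos'][:2])[0]>-104: break
E
```

```text
[-105.29843989    6.46201288]
[-99.49709926 157.08115193]
True [-101.59249252   72.57399763] [-0.03421613 -0.15009279  0.61803316] 12.4083
```

```bash
python3 - <<'E'
from h import *
d=np.load('est.npz'); p=d['deck']; x=d['slab'].copy(); 
x2=x.copy(); x2[:2]=fwd(x,[9,0])
env.move_l(tip(x,[-118,72],34),rate=100); env.move_l(tip(x,[-118,72],60),rate=150)
a=fwd(x2,[-122,146]); b=fwd(p,[-60,47]); Q=q((x2[2]+p[2])/2)
env.reach(np.r_[a,140],Q); env.move_l(np.r_[a,114],rate=120)
for i in range(4):
    r=env.move_l(np.r_[b,114],rate=18,f_stop=7); s=env.read_state()
    g=inv(p,s['tool_pos'][:2]); print(r,g,s['force'].round(1),s['time_s'])
    if not r or g[0]>-70: break
im=shot('wrist','w4'); cv2.imwrite('pics/w4b.png',cv2.resize(im,(800,500),interpolation=cv2.INTER_CUBIC))
E
```

```text
True [-96.3565159   21.29511692] [-0.5 -0.3 -0.3] 15.3167
True [-91.18783444  26.73113814] [-0.3 -0.8  1.2] 16.2417
True [-84.99602384  32.83000672] [ 0.2 -1.2 -0.7] 17.1417
True [-79.94615517  37.75641506] [-0.2 -0.4  0.6] 17.9
```

View pics/w4b.png

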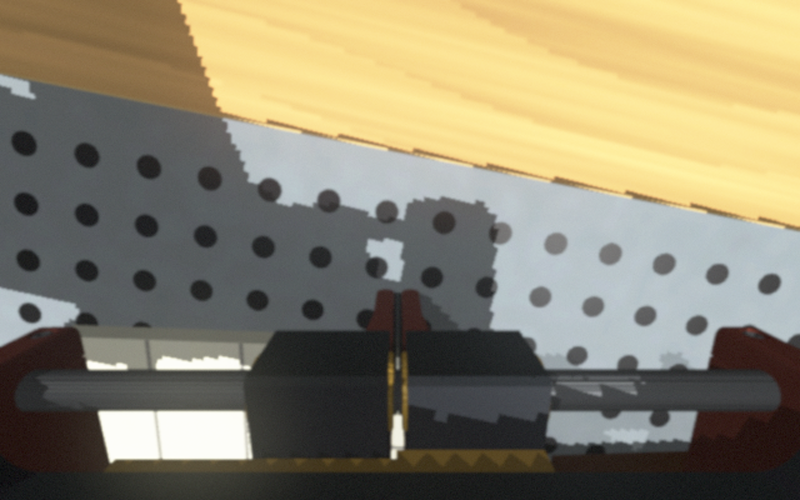

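```bash
python3 - <<'E'
from h import *
d=np.load('est.npz'); p=d['deck']
b=fwd(p,[-58,44])
for i in range(3):
    r=env.move_l(np.r_[b,114],rate=14,f_stop=10); s=env.read_state()
    g=inv(p,s['tool_pos'][:2]); print(r,g,s['force'].round(1),s['time_s'])
    if not r or g[0]>-69: break
env.move_l(np.r_[fwd(p,[-85,44]),114],rate=120)
c=fwd(p,[-10,30]); env.reach(np.r_[c,290],q(p[2])); env.hold(.2)
im=shot('wrist','w5'); print(fitdeck('w5',p),env.read_state()['time_s'])
cv2.imwrite('pics/w5b.png',cv2.resize(im,(800,500),interpolation=cv2.INTER_CUBIC))
E
```

```text
True [-76.23977299  40.49516628] [ 1.3  0.8 -0.3] 18.75
True [-65.30842228  43.19963865] [-0.8 -0.2  0.1] 19.7417
(array([ 6.11528004e+02, -6.47024438e+01,  2.72582398e-02]), np.int64(106), array([0.38286158, 0.41858356])) 21.0833
```

View pics/w5b.png

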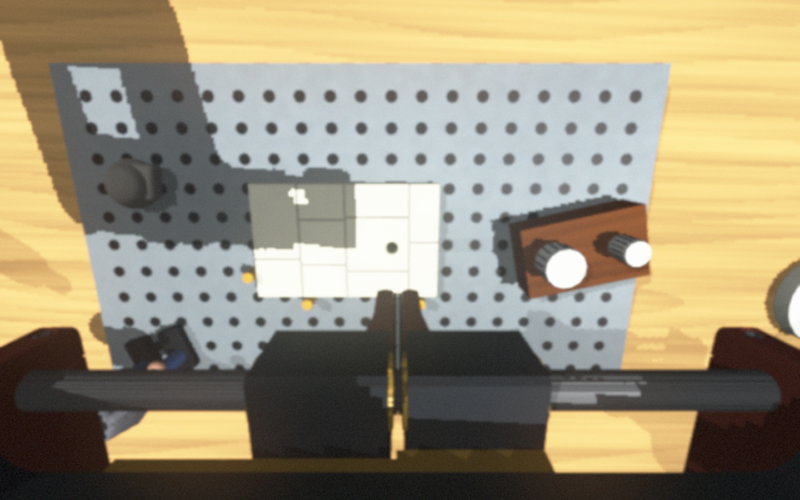

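```bash
python3 - <<'E'
from h import *
d=np.load('est.npz'); p=d['deck']
L=np.array([[0,0],[0,160],[-100,160],[-100,0]])
def slab():
    c=np.array([w('w5',u/1.25,v/1.25,42) for u,v in [(260,297),(438,296.5),(440,184),(249,184)]])
    return least_squares(lambda x:(fwd(x,L)-c).ravel(),[*c[0],p[2]]).x
x=slab(); g=inv(p,x[:2]); print('slab',g,x[2]-p[2])
Q=q(p[2]); lx=10
# D: push along -y
a=fwd(p,[lx,95]); env.reach(np.r_[a,160],Q); env.move_l(np.r_[a,114],rate=120)
b=fwd(p,[lx,70])
for f,y in((6,79),(8,66)):
  r=env.move_l(np.r_[fwd(p,[lx,y]),114],rate=12,f_stop=f); s=env.read_state(); print(r,inv(p,s['tool_pos'][:2]),s['time_s'])
env.move_l(np.r_[fwd(p,[lx,90]),114],rate=120); env.move_l(np.r_[fwd(p,[lx,90]),150],rate=150)
# E: push along +x at slab y~95
env.reach(np.r_[fwd(p,[-80,5]),150],Q); env.move_l(np.r_[fwd(p,[-80,5]),114],rate=120)
for f,X in((8,-68),(9,-56)):
  r=env.move_l(np.r_[fwd(p,[X,5]),114],rate=12,f_stop=f); s=env.read_state(); print(r,inv(p,s['tool_pos'][:2]),s['time_s'])
env.move_l(np.r_[fwd(p,[-80,5]),114],rate=120); env.move_l(np.r_[fwd(p,[-80,5]),200],rate=150)
E
```

```text
slab [ 45.76267097 -93.21721162] 0.002957492704412531
False [ 9.9785183  79.06615358] 23.7417
True [ 9.85400945 73.81825856] 24.35
False [-68.10272986   5.00478396] 27.1917
True [-66.96828349   5.16682304] 27.6417
```

```bash
python3 - <<'E'
from h import *
d=np.load('est.npz'); p=d['deck']; Q=q(p[2])
env.move_l(np.r_[fwd(p,[-74,5]),114],rate=150)
for f,X in((10.5,-58),):
  r=env.move_l(np.r_[fwd(p,[X,5]),114],rate=14,f_stop=f); s=env.read_state(); print(r,inv(p,s['tool_pos'][:2]),s['time_s'],s['force'])
  for i in range(4): env.hold(.1); s=env.read_state(); print(inv(p,s['tool_pos'][:2]),s['force'].round(1),s['wrist_torque'].round(2))
E
```

```text
True [-66.45604535   5.14691227] 30.0667 [ 0.26571226  0.44023363 -0.89323214]
[-66.64500791   5.16236104] [-0.6 -0.2  0.9] [ 0.01  0.05 -0.03]
[-66.80792816   5.17525492] [0.  1.3 0.9] [ 0.03 -0.02 -0.01]
[-66.8369778    5.16207808] [-0.9 -0.7 -0.3] [0.07 0.04 0.03]
[-66.8100663    5.16084216] [-0.2  0.5  0.2] [ 0.05 -0.02  0.07]
```

```bash
python3 - <<'E'
from h import *
d=np.load('est.npz'); p=d['deck']; Q=q(p[2])
r=env.move_l(np.r_[fwd(p,[-62,5]),114],rate=5,f_stop=9); s=env.read_state(); print(r,inv(p,s['tool_pos'][:2]),s['time_s'])
env.move_l(np.r_[fwd(p,[-80,5]),114],rate=120); env.move_l(np.r_[fwd(p,[-80,5]),180],rate=200)
set_gripper(60)
# look at pin and slab
pin=fwd(p,[-7.2,211]); blk=[158.24-211.1, 0]
env.reach(np.r_[fwd(p,[-10,100]),240],q(p[2])); env.hold(.2)
im=shot('wrist','w6'); print(fitdeck('w6',p),env.read_state()['time_s'])
cv2.imwrite('pics/w6b.png',cv2.resize(im,(800,500),interpolation=cv2.INTER_CUBIC))
E
```

```text
True [-66.15677737   5.19287185] 31.0833
(array([ 6.11473217e+02, -6.47224288e+01,  2.71918906e-02]), np.int64(82), array([0.34597186, 0.42503716])) 33.6917
```

View pics/w6b.png

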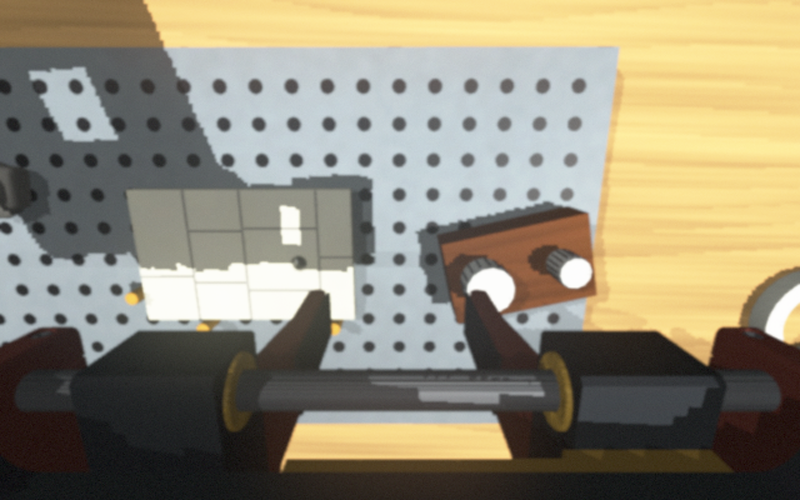

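```bash
python3 - <<'E'
from h import *
d=np.load('est.npz'); p=d['deck']
L=np.array([[0,0],[0,160],[-100,160],[-100,0]])
c=np.array([w('w6',u/1.25,v/1.25,42) for u,v in [(147,320),(355,319),(352,188),(127,190)]])
x=least_squares(lambda x:(fwd(x,L)-c).ravel(),[*c[0],p[2]]).x
print('slab',inv(p,x[:2]),x[2]-p[2],'hole',inv(p,w('w6',299/1.25,262/1.25,42)))
pin=w('w6',575/1.25,272/1.25,90); print('pin',pin,inv(p,pin))
pin=(pin+w('w1',676/1.25,258/1.25,90))/2
psi=.25-np.pi/2; Q=q(psi)
env.reach(np.r_[pin,215],Q); set_gripper(50); env.move_l(np.r_[pin,147.5],rate=120,f_stop=8)
set_gripper(0); s=env.read_state(); print(s['tool_pos'],s['width'],s['grip_force'],s['time_s'])
print(env.move_l(np.r_[pin,200],rate=100))
T=fwd(p,[0,25]); env.reach(np.r_[T,200],q(p[2]-np.pi/2)); env.hold(.3); 
im=shot('wrist','w7'); s=env.read_state(); print(s['time_s'],s['width'],s['tool_pos'])
print(fitdeck('w7',p))
cv2.imwrite('pics/w7b.png',cv2.resize(im,(800,500),interpolation=cv2.INTER_CUBIC))
E
```

```text
slab [ 45.28625676 -94.47723645] -0.0006418412752305577 hole [-0.86593385 25.33796762]
pin [597.85451163 145.14625889] [ -7.97683275 210.11351104]
[598.36101625 145.67912801 147.84589788] 19.486758161951258 30.00071257352829 36.75
False
38.5417 19.030909583300122 [610.91829126 -38.59512732 200.05645944]
(array([ 6.11365845e+02, -6.46069845e+01,  2.68058889e-02]), np.int64(56), array([0.19086379, 0.16117203]))
```

View pics/w7b.png

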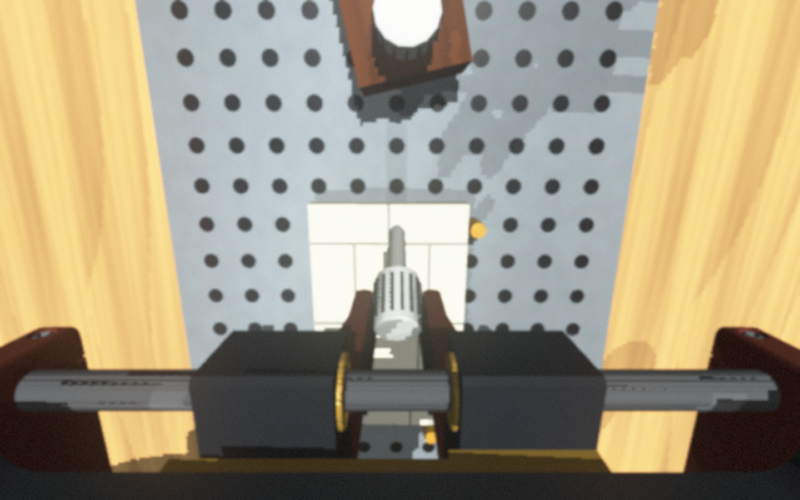

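```bash
python3 - <<'E'
from h import *
s=env.read_state(); t=s['tool_pos']
pr=px('w7',np.r_[t[:2],t[2]-113]); print(pr, px('w7',np.r_[t[:2],t[2]-83]))
for f in('w7',):
  im=cv2.imread('pics/w7.png')[165:235,270:365]
  b=cv2.resize(im,None,fx=8,fy=8,interpolation=cv2.INTER_CUBIC)
  for z,col in((113,(0,0,255)),(83,(255,0,0))):
    for r in (4,2.5):
      pts=np.array([px('w7',[t[0]+r*np.cos(a),t[1]+r*np.sin(a),t[2]-z]) for a in np.linspace(0,6.28,40)])
      cv2.polylines(b,[((pts-[270,165]+.5)*8).astype(int)],True,col,1)
  cv2.imwrite('pics/w7c.png',b)
E
```

```text
[316.92355245 230.55549095] [316.81656123 248.55241971]
```

View pics/w7c.png

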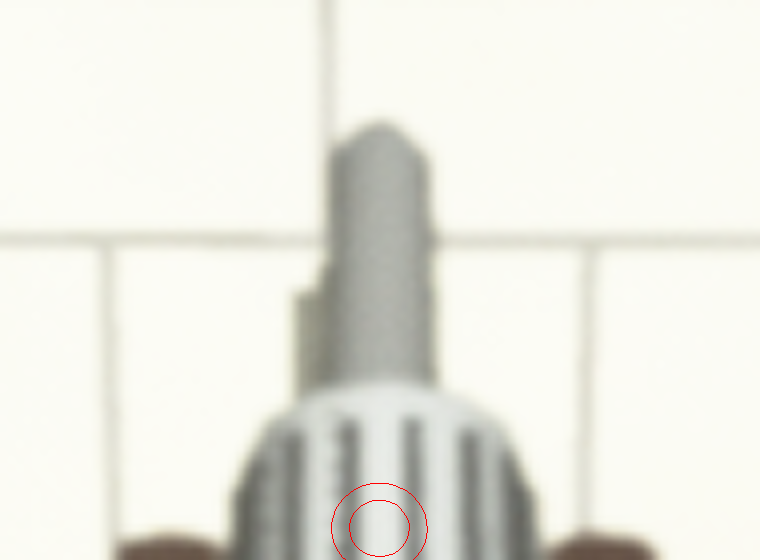

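The deck fit agrees and the slab is home, but the pin is tilted about 40° in the grip. The low carry brushed its tip over the stout pin. I'll straighten it against the deck's near side face.

```bash
python3 - <<'E'
from h import *
d=np.load('est.npz'); p=d['deck']; Q=q(p[2]-np.pi); y=15
env.reach(np.r_[fwd(p,[-195,y]),200],Q); env.move_l(np.r_[fwd(p,[-195,y]),128],rate=120)
print(env.move_l(np.r_[fwd(p,[-184,y]),128],rate=60,f_stop=15))
r=env.move_l(np.r_[fwd(p,[-154,y]),128],rate=25,f_stop=25); s=env.read_state(); print(r,inv(p,s['tool_pos'][:2]),s['force'],s['width'],s['time_s'])
env.move_l(np.r_[fwd(p,[-162,y]),128],rate=100); env.move_l(np.r_[fwd(p,[-162,y]),190],rate=150)
env.reach(np.r_[fwd(p,[0,25]),190],Q); env.hold(.2)
im=shot('wrist','w8'); s=env.read_state(); t=s['tool_pos']; print(s['time_s'],s['width'],inv(p,t[:2]))
print(fitdeck('w8',p))
f='w8'; u0,v0=240,150; b=cv2.resize(im[v0:v0+150,u0:u0+200],None,fx=4,fy=4,interpolation=cv2.INTER_CUBIC)
for z,r,col in((113,4,(0,0,255)),(83,10,(255,0,0)),(57,10,(0,160,0))):
    pts=np.array([px(f,[t[0]+r*np.cos(a),t[1]+r*np.sin(a),t[2]-z]) for a in np.linspace(0,6.28,40)])
    cv2.polylines(b,[((pts-[u0,v0]+.5)*4).astype(int)],True,col,1)
cv2.imwrite('pics/w8c.png',b)
E
```

```text
False
False [-156.36213265   15.29888348] [-9.62143689  0.31868174  4.9756218 ] 19.510173810004282 42.3167
44.075 18.794365317980734 [-1.19551137 24.81415141]
(array([ 6.11370087e+02, -6.45959825e+01,  2.68223855e-02]), np.int64(59), array([0.17557269, 0.3469558 ]))
```

View pics/w8c.png

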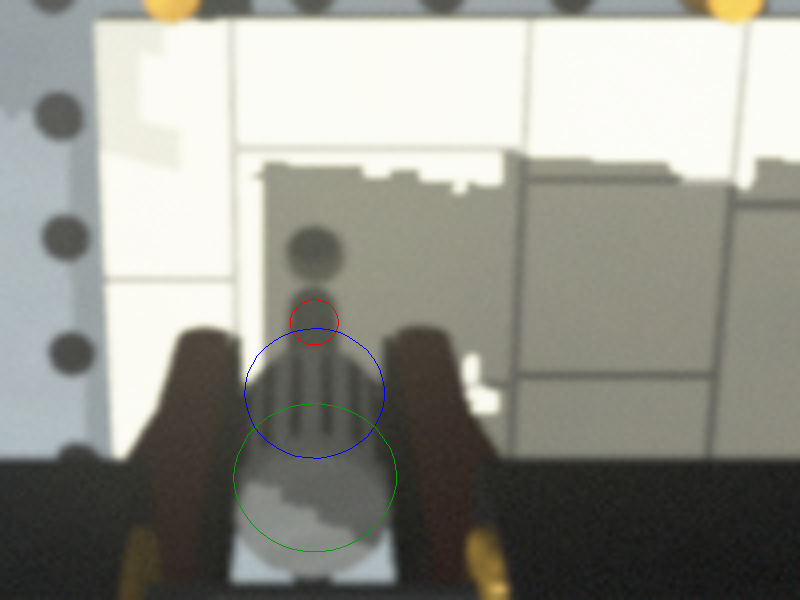

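```bash
python3 - <<'E'
from h import *
s=env.read_state(); t=s['tool_pos']; M=R.from_quat(s['orientation']).as_matrix()
def row(P): return (px('w8',t+M@P)[1]-150+.5)*4
A=np.linspace(0,2*np.pi,73)
def circ(x,h,r): # h below pivot d=70 along pin
    dx,a,dz=x; ax=np.array([np.sin(a),0,np.cos(a)]); ex=np.array([np.cos(a),0,-np.sin(a)])
    return [row(np.array([dx,0,70+dz])+ax*h+r*(np.cos(q_)*ex+np.sin(q_)*np.array([0,1,0]))) for q_ in A]
def res(x):
    return [min(circ(x,43,2.5))-291, min(circ(x,13,10))-352, max(circ(x,-13,10))-578, x[2]*3]
r=least_squares(res,[0,0,0]); print(r.x,np.array(r.fun).round(1))
dx,a,dz=r.x; print('tip tool x',dx+43*np.sin(a))
r=least_squares(lambda x:res([*x,0])[:3],[0,0]); print(r.x,r.fun)
E
```

```text
[-3.98718903  0.15984725  0.81357346] [ 2.  -6.8  4.9  2.4]
tip tool x 2.857009564639172
[-3.56054096  0.15511177] [ 2.13637763 -7.36789505  5.31465253]
```

```bash
python3 - <<'E'
from h import *
import json
d=np.load('est.npz'); p=d['deck']; y=15
P=np.array([611.37,-64.60,.02682])
env.reach(np.r_[fwd(p,[-164,y]),190],q(p[2]-np.pi)); env.move_l(np.r_[fwd(p,[-164,y]),128],rate=150)
for X in (-150,-148,-147):
    r=env.move_l(np.r_[fwd(p,[X,y]),128],rate=25,f_stop=30); s=env.read_state(); g=inv(p,s['tool_pos'][:2]); print(X,r,g,s['force'].round(1),s['time_s'])
    if g[0]>-150.8: break
env.hold(.1); s=env.read_state(); g=inv(P,s['tool_pos'][:2]); off=-154-g[0]; print('tip off',off,g)
env.move_l(np.r_[fwd(p,[-162,y]),128],rate=150); env.move_l(np.r_[fwd(p,[-162,y]),180],rate=150)
tgt=fwd(P,[-off,25])
env.reach(np.r_[tgt,170],q(p[2]-np.pi)); env.hold(.15); e=env.read_state()['tool_pos'][:2]-tgt; print('err',e)
env.move_l(np.r_[tgt-e,160],rate=60); env.hold(.15)
im=shot('wrist','w9'); s=env.read_state(); print(s['tool_pos']-np.r_[tgt,160],s['time_s'])
json.dump([off,*tgt,*e],open('ins.json','w'))
E
```

```text
-150 False [-152.40526992   15.28587697] [-8.5 -1.1  5.1] 46.05
-148 False [-150.50999399   15.33609863] [-7.1 -1.1  3.8] 46.3
tip off -3.600097736171165 [-150.39990226   15.23598699]
err [-1.92190496 -0.20113466]
[1.9773025  0.19378366 0.13832708] 48.5167
```

```bash
python3 - <<'E'
from h import *
import json
off,tx,ty,_,_=json.load(open('ins.json'))
def go(dx,dy,z,rate,f=None):
    r=env.move_l([tx+dx,ty+dy,z],rate=rate,f_stop=f); return r
go(0,0,159,60); env.hold(.3); print(env.read_state()['tool_pos']-[tx,ty,159])
for dx,dy in [(0,0),(1.5,0),(-1.5,0),(0,1.5),(0,-1.5)]:
    if dx or dy: go(dx,dy,env.read_state()['tool_pos'][2]+1.5,80)
    r=go(dx,dy,126,25,6); s=env.read_state(); print(dx,dy,r,s['tool_pos']-[tx,ty,0],s['force'].round(1),s['time_s'])
    if s['tool_pos'][2]<130 or s['time_s']>58: break
E
```

```text
[0.05037814 0.00671349 0.03384813]
0 0 False [-2.13931090e-01  1.38188799e-02  1.25931429e+02] [-3.1 -0.4 -0.4] 50.5333
```

```bash
python3 - <<'E'
from h import *
set_gripper(40); t=env.read_state()['tool_pos']; env.move_l([t[0],t[1],230],rate=120); env.hold(.2)
d=np.load('est.npz'); P=np.array([611.37,-64.60,.02682])
env.reach(np.r_[fwd(P,[-60,25]),260],q(P[2])); env.hold(.2)
im=shot('wrist','w10'); print(env.read_state()['time_s'])
# predicted vs seen head-top centre (seated head top z=68): bright disc near prediction
c=px('w10',np.r_[fwd(P,[0,25]),68]); print('pred',c)
L=[(0,0),(0,160),(-100,160),(-100,0)]
for l in L: c_=px('w10',np.r_[fwd(P,[45+l[0],-95+l[1]]),42]); cv2.circle(im,tuple(int(round(v)) for v in c_),2,(0,0,255),-1)
cv2.circle(im,tuple(int(round(v)) for v in c),2,(0,255,0),-1)
cv2.imwrite('pics/w10m.png',im)
g=cv2.cvtColor(cv2.imread('pics/w10.png'),cv2.COLOR_BGR2GRAY); x,y=c.round().astype(int)
print(g[y-24:y+24:3,x-24:x+25:3])
E
```

```text
55.1917
pred [317.5652442  259.98703371]
[[252 253 253 253 252 252 252 252 252 252 252 252 251 242 252 252 252]
 [253 253 253 238 184 188 198 246 246 251 252 252 251 244 252 252 252]
 [253 251 237 166 159 161 148 127 127 167 244 252 251 246 252 252 252]
 [252 242 160 159 159 144 115 117 119 112 131 230 245 233 237 237 237]
 [252 242 161 159 159 121 113 121 124 118 111 174 236 234 250 252 252]
 [252 249 164 160 153 110 164 228 245 223 158 128 232 228 243 247 252]
 [252 252 239 168 152 166 251 253 253 253 251 174 231 228 240 241 248]
 [252 252 253 248 241 240 253 253 253 253 253 238 232 229 241 241 241]
 [252 252 252 252 250 249 253 253 253 253 253 249 233 230 242 241 241]
 [252 252 252 252 252 250 253 253 253 253 252 245 235 231 241 240 242]
 [248 248 248 248 248 247 249 253 253 253 250 240 230 231 243 243 249]
 [248 248 247 248 248 248 249 251 253 251 248 249 245 246 251 251 251]
 [252 252 251 252 252 252 252 252 252 252 252 252 250 247 252 252 251]
 [252 252 251 252 251 252 252 252 252 252 252 252 249 246 251 251 251]
 [252 252 251 252 251 252 252 252 252 252 252 252 249 247 252 252 251]
 [252 252 251 251 251 251 251 252 252 252 252 252 249 248 252 251 251]]
```

```bash
python3 - <<'E'
from h import *
P=np.array([611.37,-64.60,.02682]); g=cv2.imread('pics/w10.png',0).astype(np.float32)
def prof(f): return [int(g[tuple(px('w10',np.r_[fwd(P,f(o)),42]).round().astype(int)[::-1])]) for o in range(-6,7)]
for y in (-80,-20,20): print('x45 y',y,prof(lambda o:[45+o,y]))
for x in (-30,0,10): print('y-95 x',x,prof(lambda o:[x,-95+o]))
for y in (-20,50): print('x-55',y,prof(lambda o:[-55+o,y]))
for x in (-30,10): print('y65 x',x,prof(lambda o:[x,65+o]))
E
```

```text
x45 y -80 [59, 56, 56, 55, 55, 57, 56, 54, 54, 56, 54, 54, 54]
x45 y -20 [74, 73, 73, 76, 80, 84, 81, 83, 83, 93, 103, 108, 112]
x45 y 20 [252, 252, 252, 251, 251, 246, 227, 196, 196, 184, 187, 185, 182]
y-95 x -30 [176, 140, 101, 84, 101, 169, 234, 249, 251, 251, 251, 251, 251]
y-95 x 0 [188, 182, 173, 161, 154, 197, 238, 250, 251, 251, 251, 251, 251]
y-95 x 10 [189, 190, 190, 190, 186, 192, 213, 213, 226, 229, 230, 229, 230]
x-55 -20 [108, 109, 109, 112, 112, 117, 132, 144, 151, 154, 152, 163, 212]
x-55 50 [202, 196, 181, 151, 126, 146, 210, 246, 252, 252, 252, 252, 252]
y65 x -30 [252, 252, 252, 252, 252, 249, 233, 201, 173, 152, 124, 102, 94]
y65 x 10 [251, 251, 245, 207, 132, 85, 75, 77, 74, 74, 76, 75, 74]
```

Edges lie within about 0.5 mm of the squared-up place, so I'm handing in.

```bash
python3 -c "
from h import *
print(workorder.sign_off())"
```

```text
the job is handed in; nothing more can be done
None
```

The job is handed in at about 55 s: the slab's measured edges are within about 1 mm of the squared-up position on its pegs, and the slim pin is through it into the deck with its head seated. The pin's tip brushed the stout pin on the way over; I saw no displacement, but I didn't measure the stout pin or the bystanders afterwards.

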